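Weigh a cheese order on the hand scale and ticket it

ROBOT

A 6-joint arm with a two-finger parallel gripper is mounted at the origin on the work surface. World frame = base frame: x ahead of the robot, y to its left, z up, the work surface at z = 0. Lengths are in mm, angles in degrees, forces in N, time in s.
With the tool pointing down it reaches from about 350 to 850 mm from the base axis. Payload 8.1 kg.
Tool frame: the origin (TCP) lies midway between the tips of the shut fingers; the grasp point (between the pads) lies 19 mm behind it; z points along the fingers, y is the direction in which the jaws open and shut (so a half turn about z gives the same grasp; the last joint's range is limited). The gripper opens to 85 mm and grips with 20 to 120 N. Pads are 22 mm wide; open, the fingers measure 114 mm over their backs; the gripper's body (76 mm by 85 mm) begins 54 mm behind the grasp point. The pads swing forward as they close: fully open they stand 13 mm farther back than shut.
Start: joints at [62.888, 7.471, 85.268, -0, 87.261, -4.893], TCP at [226.871, 555.459, 231.292] pointing down, gripper open.
Joint ranges: [-169.43, 169.43], [-51.17, 129.36], [1.28, 143.12], [-76.62, 256.62], [0, 156.53], [-152.29, 152.29]. Speed limits (degrees/s): [136.94, 136.94, 159.86, 180, 180, 180].

INTERFACE

Orientations are given as [roll, pitch, yaw] about the fixed x, y, z axes, in that order (R = Rz(yaw) Ry(pitch) Rx(roll)).
In Python, from bench import telemetry, snapshot, camera_params, job gives the robot as it stands. The module is installed in compiled form; this text tells all that it offers.
- The arm moves only by the shell command python3 -m jog 'ROWS' [FORCE]. ROWS is JSON, a list that holds one entry, the list of rows, each a list of 7 numbers: the shift along the tool's x, y, z in units of 50 mm (1.0 is 50 mm), then the turn, a rotation vector about the tool's x, y, z in units of 2 pi rad (1.0 is 2 pi rad), then the opening, from 0 (shut) to 1 (fully open). In form: [[[dx, dy, dz, rx, ry, rz, claw], ...]]. A call has 1 to 12 rows; each row shifts and turns the commanded pose from where the row before left it, along the tool's axes as they then stand; what a row does not reach is not made up. A row lasts 1/8 s, in which the tool goes at most 62.5 mm and 10.7 degrees, less where a joint would pass 70% of its speed; a pose out of reach is approached as far as the arm can. A call with a number of a shift or a turn outside -1 to 1 is refused whole. A call with a gripper value outside its range is refused whole. The fingers move at their own pace and stop on an object; FORCE is the grip in N (left out, the last holds). Time passes only in rows, so rows that do not move let the fingers close. It gives the time, the measured TCP pose, the force and the opening at its end, in the units of the state.
- telemetry.sense(): the state, without advancing time (a new reading comes with each control period).
- snapshot(name): name is "side" or "top" or "wrist"; returns (picture, depth): 420x560x3 uint8, red, green, blue; 420x560 float32, mm along the optical axis (not along the pixel's ray), 0 where there is no reading.
- camera_params(name): a dict with "K" (3x3 intrinsics, pixels), "extrinsics" (4x4, takes a point from camera to world coordinates). Camera axes: x right, y down, z forward; pixel columns grow to the right and rows downward; lengths in mm; the calibration is good to about 2 mm. A picture is of the moment at which its call begins: read the wrist's pose just before it. camera_params takes no time and is no camera call; for the wrist camera it gives the pose at the moment of the call.
- job.hand_in(): hands the job in, once; it reports no verdict.
The state is a dict: "time": time; "joint_pos": joint angles; "qd": joint speeds; "joint_efforts": joint torques, N m; "tool_pos": TCP position; "tcp_rot": TCP orientation; "ft_force": force on the tool from outside, world axes, zero at the start; "wrist_torque": the same for the moment, N m; "finger_gap": finger opening in mm.
Only numpy, scipy, OpenCV 4.12 (cv2) and the standard library are available. Lean on these libraries where they do the work, as an engineer would, in place of code of your own. Each camera call takes 0.05 s, during which the arm holds its last target. There are 200 camera calls.

TASK

Weigh this customer's order: put all of the small cheeses that are on the counter (the white round, grey round, red-brown square and yellow block, whichever are there) into the steel basket, take the black handle of the sprung hand scale and lift until the loaded basket hangs clear of the counter, keep it hanging there level for about two seconds so that the reading settles, then set it down on the counter and let go. After that push the ticket machine's orange pedal right down to its stop and let it come back up, and finally move all of the cheeses from the basket to the wooden tray, lying side by side in it, not stacked. Leave the other goods on the counter where they are.

Things in the scene. Friction and masses are not known exactly. Their poses are not given: they have to be found in the camera images.
- basket: Loose steel basket, 250 (its x) x 230 (its y) mm, 0.26 kg, floor 4 mm thick. Origin: underside centre, z up. Walls, a spine 80 mm wide (x -40 to +40) and a partition at y 0 are 16 mm high and leave four bays, 81 x 109 mm, centred at x +-80, y +-56. An 8 mm bail stands in the x = 0 plane (uprights at y +-111, crossbar at z 122); the red hand scale (32 mm diameter, z 128 to 166) stands on its middle.
- scale_handle (a point): Centre of the hand scale's black handle: a flat-sided bar 24 mm thick (along the basket's x), 90 long (along the basket's y), 32 high, centred 202 mm above the basket's underside when the spring is slack, on a 16 mm neck. Axes as the basket's.
- scale_draw (a joint): Draw of the scale's spring, 0 (slack, basket standing) to 0.060 m: the handle rises from the basket by this much, about 230 N/m, so the basket with its cheeses draws it 15 to 35 mm before leaving the counter.
- pedal (a joint): Pedal angle: 0 up (sprung, at rest) to 0.30 rad fully down at its stop.
- pedal_pad (a point): Point on the orange pedal's upper face, on its middle line, 70 mm from the hinge, 54 mm above the counter at rest, about 33 mm at the stop. The pedal, a plate 100 x 56 mm, slopes up 0.2 rad from its hinge towards the machine's -x at rest, and down 0.1 rad at the stop. Holding it down takes about 9 N here; it springs back.
- ticket_machine: White ticket machine fixed to the counter. Origin: centre of its foot on the counter, z up. Its white housing (70 x 100 mm, 112 mm high) is on its own +x side, from x = +35 to +105 mm; the orange pedal points to its own -x, its hinge at x = +20 mm, z = 36 mm, so the housing begins 85 mm behind the pedal pad point.
- tray: Customer's wooden tray with white paper in it, fixed to the counter, 300 (its x) x 160 (its y) mm outside, walls 14 mm high and 6 mm thick, floor about 6 mm thick. Origin: centre of the underside. It has room for three cheeses in a row along its x, about 90 mm apart.
- cheese_white: White round cheese, 56 mm diameter, 40 mm high, about 0.11 kg. Origin: its centre (mid-height), z up. It may be absent.
- cheese_ash: Ash-grey round cheese, 50 mm diameter, 44 mm high, about 0.10 kg. Origin: its centre (mid-height), z up. It may be absent.
- cheese_brick: Red-brown square cheese, 54 x 54 mm, 40 mm high, about 0.12 kg. Origin: its centre (mid-height), z up, x and y square to its sides. It may be absent.
- cheese_gold: Yellow block of cheese, 66 (its x) x 48 (its y) mm, 42 mm high, about 0.13 kg. Origin: its centre (mid-height), z up. It may be absent.
- card_a: Price card on a wooden block, 32 x 44 mm foot, 74 mm high; leave it. Origin under its centre.
- card_b: Price card on a wooden block, 32 x 44 mm foot, 74 mm high; leave it. Origin under its centre.
- card_c: Price card on a wooden block, 32 x 44 mm foot, 74 mm high; leave it. Origin under its centre.
- honey_jar: Amber jar, 60 mm diameter, 75 mm high; leave it. Origin under its centre.
- camembert_box: Flat round wooden cheese box, 108 mm diameter, 32 mm high; leave it. Origin under its centre.
- mustard_jar: White ceramic jar, 54 mm diameter, 65 mm high; leave it. Origin under its centre.
Mind the look-alikes: they are no part of the job. What is shaped like the cheese_brick but purple is not meant.

How it is judged (in metres and radians):
On the way, in this order (a step that is already met when the one before it is completed fails the run):
1. every cheese present lies in the basket, released (x of cheese_white in the frame of basket between -0.105 and 0.105 m and y of cheese_white in the frame of basket between -0.095 and 0.095 m and z of cheese_white in the frame of basket between 0 and 0.06 m and x of cheese_ash in the frame of basket between -0.105 and 0.105 m and y of cheese_ash in the frame of basket between -0.095 and 0.095 m and z of cheese_ash in the frame of basket between 0 and 0.06 m and x of cheese_brick in the frame of basket between -0.105 and 0.105 m and y of cheese_brick in the frame of basket between -0.095 and 0.095 m and z of cheese_brick in the frame of basket between 0 and 0.06 m and x of cheese_gold in the frame of basket between -0.105 and 0.105 m and y of cheese_gold in the frame of basket between -0.095 and 0.095 m and z of cheese_gold in the frame of basket between 0 and 0.06 m and contact force between the fingers and cheese_white below 0.5 N and contact force between the fingers and cheese_ash below 0.5 N and contact force between the fingers and cheese_brick below 0.5 N and contact force between the fingers and cheese_gold below 0.5 N), for 0.3 s.
2. the basket with the cheeses hangs from the scale, its underside at least 12 mm clear of the counter and level within 14 degrees, for 1 s (x of cheese_white in the frame of basket between -0.105 and 0.105 m and y of cheese_white in the frame of basket between -0.095 and 0.095 m and z of cheese_white in the frame of basket between 0 and 0.06 m and x of cheese_ash in the frame of basket between -0.105 and 0.105 m and y of cheese_ash in the frame of basket between -0.095 and 0.095 m and z of cheese_ash in the frame of basket between 0 and 0.06 m and x of cheese_brick in the frame of basket between -0.105 and 0.105 m and y of cheese_brick in the frame of basket between -0.095 and 0.095 m and z of cheese_brick in the frame of basket between 0 and 0.06 m and x of cheese_gold in the frame of basket between -0.105 and 0.105 m and y of cheese_gold in the frame of basket between -0.095 and 0.095 m and z of cheese_gold in the frame of basket between 0 and 0.06 m and height (world z) of basket above 0.012 m and value of joint scale_draw above 0.01 m and angle between basket's own z axis and vertical below 0.25 rad and contact force between the fingers and scale_draw above 1 N and contact force between basket and table below 0.1 N), for 1 s.
3. the basket with the cheeses stands on the counter again and the handle is let go (x of cheese_white in the frame of basket between -0.105 and 0.105 m and y of cheese_white in the frame of basket between -0.095 and 0.095 m and z of cheese_white in the frame of basket between 0 and 0.06 m and x of cheese_ash in the frame of basket between -0.105 and 0.105 m and y of cheese_ash in the frame of basket between -0.095 and 0.095 m and z of cheese_ash in the frame of basket between 0 and 0.06 m and x of cheese_brick in the frame of basket between -0.105 and 0.105 m and y of cheese_brick in the frame of basket between -0.095 and 0.095 m and z of cheese_brick in the frame of basket between 0 and 0.06 m and x of cheese_gold in the frame of basket between -0.105 and 0.105 m and y of cheese_gold in the frame of basket between -0.095 and 0.095 m and z of cheese_gold in the frame of basket between 0 and 0.06 m and height (world z) of basket below 0.006 m and angle between basket's own z axis and vertical below 0.06 rad and value of joint scale_draw below 0.004 m and linear speed of basket below 0.03 m/s and contact force between the fingers and basket below 0.5 N), for 0.3 s.
4. the pedal is pressed to its stop by the gripper (value of joint pedal above 0.27 rad and contact force between the fingers and pedal above 1 N), for 0.1 s.
At the end, for the whole second after the job is handed in: Every cheese present lies still in the tray (centre within 125 mm along and 62 mm across of its middle, under 50 mm above its underside: not stacked), the basket stands on the counter (within 6 mm, 3.4 degrees), scale slack (under 4 mm), the pedal is up again (under 0.05 rad) (x of cheese_white in the frame of tray between -0.125 and 0.125 m and y of cheese_white in the frame of tray between -0.062 and 0.062 m and z of cheese_white in the frame of tray between 0 and 0.05 m and x of cheese_ash in the frame of tray between -0.125 and 0.125 m and y of cheese_ash in the frame of tray between -0.062 and 0.062 m and z of cheese_ash in the frame of tray between 0 and 0.05 m and x of cheese_brick in the frame of tray between -0.125 and 0.125 m and y of cheese_brick in the frame of tray between -0.062 and 0.062 m and z of cheese_brick in the frame of tray between 0 and 0.05 m and x of cheese_gold in the frame of tray between -0.125 and 0.125 m and y of cheese_gold in the frame of tray between -0.062 and 0.062 m and z of cheese_gold in the frame of tray between 0 and 0.05 m and linear speed of each of cheese_white, cheese_ash, cheese_brick, cheese_gold, basket below 0.03 m/s and height (world z) of basket below 0.006 m and angle between basket's own z axis and vertical below 0.06 rad and value of joint scale_draw below 0.004 m and value of joint pedal below 0.05 rad); the robot touches nothing.
It fails at once if one of the other goods on the counter is moved by more than 40 mm (distance of any of card_a, card_b, card_c, honey_jar, camembert_box, mustard_jar from where it was at the start of the episode above 0.04 m).
Of cheese_white, cheese_ash, cheese_brick, cheese_gold only 2 to 3 are there at a start; the rules pass over those that are not, and their reading is None.
At some moment in a run one of cheese_white, cheese_ash, cheese_brick, cheese_gold may be knocked a few centimetres aside while the robot is not near it.
Once in a run the grip may slacken for a moment while it holds something.
It also fails if it takes over 210 s, if anything falls off the work surface, if the arm or the gripper's body presses on something with over 40 N, if the wrist force passes 120 N, or if a joint passes its speed limit or range.

## Working session

There is one attempt and no reset: what is moved stays moved. The work goes in short steps, Python scripts to look and compute and a shell command to move; the robot and the scene stay as the last step left them, time stands still between calls to the robot, and variables do not carry over. Pictures are saved under pics/ and viewed, about 12 in all and at most 16, crops included, and the job is handed in when it is done.

```bash
mkdir -p pics; cat > h.py <<'E'
import numpy as np, cv2
from bench import telemetry, snapshot, camera_params
def grab(n,f):
    p=camera_params(n); im,d=snapshot(n); cv2.imwrite('pics/'+f,im[:,:,::-1]); np.savez('pics/'+f[:-4],im=im,d=d,K=p['K'],E=p['extrinsics']); return im,d,np.array(p['K']),np.array(p['extrinsics'])
def world(d,K,E):
    v,u=np.indices(d.shape); P=np.stack([(u-K[0][2])/K[0][0]*d,(v-K[1][2])/K[1][1]*d,d,np.ones_like(d)],-1); return (P@np.array(E).T)[...,:3]
E
python3 - <<'E'
from h import *
for n in('top','side'):
    im,d,K,Ex=grab(n,n+'1.png'); print(n,K,Ex)
print(telemetry.sense())
E
```

```text
top [[485.34097075   0.         275.54614861]
 [  0.         485.34097075 205.97650591]
 [  0.           0.           1.        ]] [[ 6.70908352e-03 -9.99060207e-01  4.28216089e-02  4.98231338e+02]
 [-9.99977414e-01 -6.68582343e-03  6.86378725e-04 -4.04086994e+01]
 [-3.99435955e-04 -4.28252467e-02 -9.99082498e-01  1.34256232e+03]
 [ 0.00000000e+00  0.00000000e+00  0.00000000e+00  1.00000000e+00]]
side [[442.84978219   0.         286.80506124]
 [  0.         442.84978219 209.24212924]
 [  0.           0.           1.        ]] [[ 7.27506191e-01 -4.18939198e-01  5.43345829e-01 -3.07057093e-01]
 [-6.86051538e-01 -4.34669188e-01  5.83434644e-01 -6.50993686e+02]
 [-8.24795104e-03 -7.97215558e-01 -6.03638407e-01  7.65195946e+02]
 [ 0.00000000e+00  0.00000000e+00  0.00000000e+00  1.00000000e+00]]
{'time': 0.1, 'joint_pos': array([ 6.28882630e+01,  7.51355537e+00,  8.53255538e+01,  1.52153113e-03,
        8.72613698e+01, -4.89374401e+00]), 'qd': array([-0.11776733, -0.09751122, -0.15142789, -0.0168513 , -0.05576868,
       -0.08117549]), 'joint_efforts': array([ 1.06674954e-03, -5.70949066e+01, -5.01941836e+01, -1.60565246e-04,
        7.84680858e-03,  2.24159481e-05]), 'tool_pos': array([226.62026271, 555.00034346, 230.29631458]), 'tcp_rot': array([-1.79900017e+02, -1.00857856e-02,  1.57781924e+02]), 'ft_force': array([-0.66888067, -0.62951582,  0.22097513]), 'wrist_torque': array([ 0.02135561, -0.02408832,  0.02397698]), 'finger_gap': 85.36519584761503}
```

View pics/top1.png

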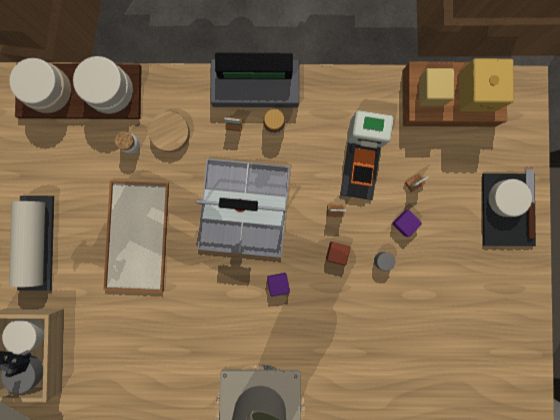

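View pics/side1.png

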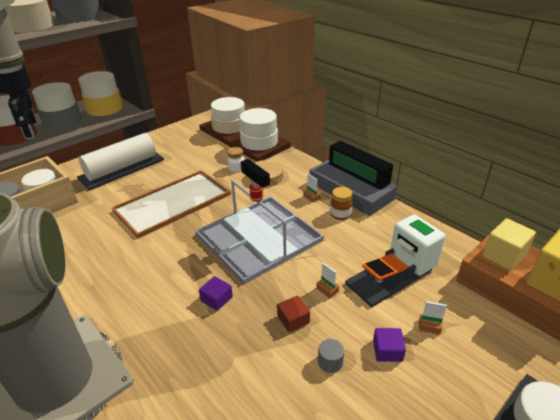

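Brick candidates in the top view: red-brown (338,254), purple (278,285) and purple (406,223). Only the red-brown one fits. The only grey round of about 50 mm is at (385,261). The white and yellow pieces at the borders look too large, so I'll check their sizes by depth.

```bash
python3 - <<'E'
from h import *
def load(n): z=np.load('pics/'+n+'.npz'); return z['im'],z['d'],z['K'],z['E']
im,d,K,E=load('top1'); W=world(d,K,E)
hsv=cv2.cvtColor(im,cv2.COLOR_RGB2HSV)
def blob(name,box,zlo,zhi,extra=None):
    u0,v0,u1,v1=box; m=np.zeros(d.shape,bool); m[v0:v1,u0:u1]=1
    m&=(W[...,2]>zlo)&(W[...,2]<zhi)&(d>0)
    if extra is not None: m&=extra
    P=W[m]
    if len(P)<5: print(name,'none',len(P));return
    r=cv2.minAreaRect(P[:,:2].astype(np.float32))
    print(name,len(P),'mean',P.mean(0).round(1),'zmed',np.median(P[:,2]).round(1),'rect',np.round(r[0],1),np.round(r[1],1),round(r[2],1))
blob('brick',(320,235,360,275),30,60)
blob('ash',(370,245,400,280),30,60)
blob('purple1',(262,268,295,302),30,60)
blob('purple2',(388,205,425,240),30,60)
blob('cardmid',(325,198,350,222),20,90)
blob('cardR',(400,165,435,200),20,90)
blob('cardL',(220,110,246,132),20,90)
blob('honey',(262,108,288,132),55,90)
blob('handle',(215,190,265,220),205,235)
blob('tray',(98,172,175,300),10,20)
blob('basket',(190,150,300,265),16,30)
blob('basketall',(190,150,300,265),8,30)
orange=(hsv[...,0]<14)&(hsv[...,1]>180)&(hsv[...,2]>140)
blob('pedal',(340,140,385,195),25,80,orange)
blob('machine',(345,100,400,150),105,120)
blob('whiteR',(485,170,535,225),30,120)
blob('whiteL',(0,315,45,355),10,200)
blob('mustard',(112,128,140,155),40,90)
blob('camem',(145,108,190,155),25,45)
for x,y in((338,254),(385,261),(244,208),(20,337),(512,197),(440,83),(170,130),(124,142),(363,170)): print((x,y),W[y,x].round(1),im[y,x])
big=cv2.resize(im[150:280,190:440],None,fx=3,fy=3,interpolation=cv2.INTER_CUBIC); cv2.imwrite('pics/c1.png',big[:,:,::-1])
E
```

```text
brick 407 mean [ 430.1 -207.7   40.5] zmed 40.5 rect [ 430.  -208.2] [54.4 53.7] 75.7
ash 284 mean [ 409.4 -332.4   44.2] zmed 44.6 rect [ 409.2 -333. ] [47.7 48. ] 87.8
purple1 412 mean [345.6 -47.4  40.6] zmed 40.7 rect [345.1 -47.5] [54.9 53.5] 11.7
purple2 414 mean [ 512.1 -393.5   40.4] zmed 40.7 rect [ 512.2 -394.6] [53.4 54.3] 44.8
cardmid 130 mean [ 544.3 -201.4   34.3] zmed 23.5 rect [ 543.9 -201.2] [43.1 30. ] 89.5
cardR 149 mean [ 623.8 -419.8   34.3] zmed 23.2 rect [ 623.6 -420.7] [31.1 43.6] 31.9
cardL 148 mean [779.5  78.3  39.8] zmed 29.8 rect [782.   78.3] [43.5 31.2] 84.7
honey 330 mean [782.9 -32.8  75.6] zmed 75.8 rect [783.1 -32.7] [50.5 51.2] 88.2
handle 402 mean [551.8  47.4 218.6] zmed 218.8 rect [552.   47.9] [89.1 24. ] 84.9
tray 2038 mean [470.9 344.   12.9] zmed 12.2 rect [477.3 344.1] [166.6 337.3] 87.7
basket 1601 mean [551.4  47.5  18.7] zmed 18.3 rect [552.3  48.5] [229.7 249.5] 85.0
basketall 3164 mean [552.6  48.4  15.3] zmed 16.0 rect [554.8  44.9] [308.5 294.4] 1.4
pedal 124 mean [ 645.5 -268.9   54.3] zmed 53.1 rect [ 642.9 -269.4] [55.5 59. ] 81.2
machine 1014 mean [ 758.5 -285.7  113.1] zmed 113.2 rect [ 759.4 -286.9] [100.1  69.9] 81.3
whiteR 1230 mean [ 581.  -664.2   55.8] zmed 57.1 rect [ 579.8 -680.4] [126.9  99.3] 80.5
whiteL 1628 mean [217.3 617.3  68. ] zmed 79.4 rect [209.3 619.9] [120.3 147.6] 0.3
mustard 311 mean [724.5 361.7  63.4] zmed 65.4 rect [725.4 363.4] [48.8 46.4] 23.6
camem 1237 mean [757.8 253.9  33.2] zmed 33.2 rect [758.4 254.1] [106.  107.3] 57.8
(338, 254) [ 426.9 -206.8   44.8] [104  57  43]
(385, 261) [ 409.1 -332.2   43.9] [105 103  99]
(244, 208) [541.1  33.3 221.1] [21 21 23]
(20, 337) [209.5 617.9  76.6] [187 181 164]
(512, 197) [ 581.4 -666.8   56.7] [186 179 162]
(440, 83) [ 860.1 -448.7  143.3] [192 167 106]
(170, 130) [758.7 248.3  35.4] [148 120  85]
(124, 142) [720.2 363.6  63.9] [146 111  74]
(363, 170) [ 651.  -271.9   54.4] [21 23 21]
```

View pics/c1.png

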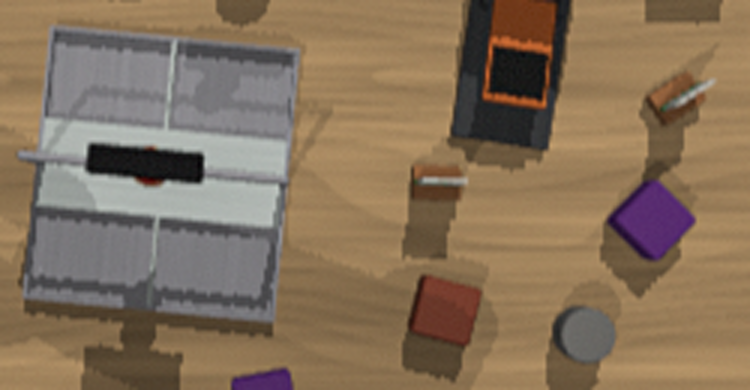

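The crop confirms it. The red-brown square is at about (338,254), with a top height of 40.5 mm and sides of 54 x 54. The grey round is at about (385,261), with a top height of 44. The others are purple look-alikes, or larger goods standing on boards or in the crate at 57–143 mm. So the order is brick plus ash.

Next comes a planning helper that prints tool-frame shifts.

```bash
cat > plan.py <<'E'
import sys; from h import *
# plan.py x y z yaw : tool-frame shift (units) from measured pose
s=telemetry.sense(); p=s['tool_pos']; rpy=s['tcp_rot']
from scipy.spatial.transform import Rotation as R
Rt=R.from_euler('xyz',rpy,degrees=True)
print('t',round(s['time'],2),'tcp',p.round(1),'rpy',rpy.round(1),'F',s['ft_force'].round(1),'gap',round(s['finger_gap'],1),'J',s['joint_pos'].round(0))
if len(sys.argv)>4:
    x,y,z,yaw=map(float,sys.argv[1:5]); G=R.from_euler('xyz',[180,0,yaw],degrees=True)
    print('shift, translate first (u):',(Rt.inv().apply(np.array([x,y,z])-p)/50).round(3),'turn(u):',((Rt.inv()*G).as_rotvec()/2/np.pi).round(4),' shift, turn first:',(G.inv().apply(np.array([x,y,z])-p)/50).round(3))
E
python3 plan.py 430 -208 130 165.7
python3 - <<'E'
import numpy as np,cv2
from h import world
z=np.load('pics/top1.npz'); im,d,K,E=z['im'],z['d'],z['K'],z['E']; W=world(d,K,E)
m=np.zeros(d.shape,np.uint8); s=im[175:298,98:175].astype(int); m[175:298,98:175]=(s[...,0]-s[...,2]<38)&(s.min(2)>95)
m=cv2.morphologyEx(m,cv2.MORPH_OPEN,np.ones((3,3),np.uint8)); c=max(cv2.findContours(m,0,1)[0],key=cv2.contourArea)
print(cv2.contourArea(c),cv2.boundingRect(c)); P=np.array([W[v,u] for u,v in c[:,0]]); print(cv2.minAreaRect(P[:,:2].astype(np.float32)),np.median(P[:,2]))
E
```

```text
t 0.1 tcp [226.6 555.  230.3] rpy [-179.9   -0.   157.8] F [-0.7 -0.6  0.2] gap 85.4 J [63.  8. 85.  0. 87. -5.]
shift, translate first (u): [ -9.536 -12.585   2.026] turn(u): [-0.0003 -0.     -0.022 ]  shift, turn first: [ -7.711 -13.782   2.006]
5278.0 (107, 184, 58, 106)
((462.1808776855469, 189.45901489257812), (455.7583312988281, 284.0484313964844), 87.257080078125) 7.98055915066368
```

```bash
python3 -m jog '[[[0,0,0,0,0,-0.022,1],[-0.5,-0.9,0,0,0,0,1],[-0.5,-0.9,0,0,0,0,1],[-0.5,-0.9,0,0,0,0,1],[-0.5,-0.9,0,0,0,0,1],[-0.5,-0.9,0,0,0,0,1],[-0.5,-0.9,0,0,0,0,1],[-0.5,-0.9,0,0,0,0,1],[-0.5,-0.9,0,0,0,0,1],[-0.5,-0.9,0,0,0,0,1],[-0.5,-0.9,0,0,0,0,1],[-0.5,-0.9,0,0,0,0,1]]]' 30; python3 -m jog '[[[-0.5,-0.9,0,0,0,0,1],[-0.5,-0.9,0,0,0,0,1],[-0.5,-0.9,0,0,0,0,1],[-0.2,-0.3,0,0,0,0,1],[0,0,0.5,0,0,0,1],[0,0,0.5,0,0,0,1],[0,0,0,0,0,0,1]]]'; python3 plan.py 430 -208 130 165.7
python3 - <<'E'
from h import *
im,d,K,E=grab('wrist','w1.png'); W=world(d,K,E)
hsv=cv2.cvtColor(im,cv2.COLOR_RGB2HSV)
z=np.load('pics/top1.npz'); Wt=world(z['d'],z['K'],z['E'])
m=(z['d']>0)&(Wt[...,2]>11)&(Wt[...,2]<22)&(Wt[...,1]>240)&(Wt[...,1]<450)&(Wt[...,0]>300)&(Wt[...,0]<660)
q=z['im'].astype(int); wood=(q[...,0]-q[...,2]>35)&(q[...,0]<140)
for mm in(m,m&wood):
  P=Wt[mm][:,:2].astype(np.float32); print(len(P),cv2.minAreaRect(P))
print('paper z,pts',[Wt[v,u].round(1) for v,u in((237,136),(184,110),(184,165),(290,108),(290,162))])
E
```

```text
time: 1.6
tool_pos: [371.1, 6.2, 231.1]
tcp_rot: [180.0, 0.0, 165.7]
ft_force: [0.6, 0.4, -0.0]
finger_gap: 85.3
time: 2.48
tool_pos: [414.9, -157.1, 179.0]
tcp_rot: [179.9, -0.3, 165.7]
ft_force: [-0.4, 0.1, 0.4]
finger_gap: 85.4
t 2.48 tcp [ 414.9 -157.1  179. ] rpy [179.9  -0.3 165.7] F [-0.4  0.1  0.4] gap 85.4 J [ -27.  -16.  113.    0.   83. -103.]
shift, translate first (u): [-0.549 -0.913  0.977] turn(u): [ 0.0002 -0.0008  0.0001]  shift, turn first: [-0.545 -0.911  0.98 ]
1480 ((465.8034973144531, 344.595458984375), (166.6093292236328, 314.2098083496094), 87.69304656982422)
749 ((472.4699401855469, 342.50946044921875), (162.34756469726562, 300.47320556640625), 87.97615814208984)
paper z,pts [array([467.6, 343. ,   7.9]), array([612.3, 414.6,  16.4]), array([613.8, 265. ,  11.5]), array([321.3, 420. ,  -1.5]), array([323.9, 268.7,  10.3])]
```

View pics/w1.png

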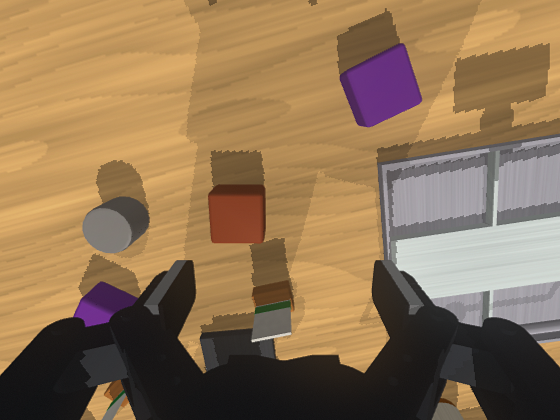

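The wrist view shows the brick at (237,213), the ash round at (112,228), a purple decoy at (380,85) and the basket corner at right. I'll measure both cheeses from this view.

```bash
cat > meas.py <<'E'
import sys; from h import *
def top_blobs(im,d,K,E):
    """cheese tops by colour+height -> list"""
    W=world(d,K,E); hsv=cv2.cvtColor(im,cv2.COLOR_RGB2HSV).astype(int)
    red=((hsv[...,0]<10)|(hsv[...,0]>172))&(hsv[...,1]>110)&(hsv[...,2]>60)
    grey=(hsv[...,1]<35)&(hsv[...,2]>60)&(hsv[...,2]<190)
    for n,c,h in(('brick',red,40),('ash',grey,44)):
        for base in (0,4,6):
            m=(c&(d>0)&(abs(W[...,2]-h-base)<1.8)).astype(np.uint8)
            if base and len(sys.argv)<3: break
            m=cv2.morphologyEx(m,cv2.MORPH_OPEN,np.ones((3,3),np.uint8))
            k,l,st,ce=cv2.connectedComponentsWithStats(m)
            for i in range(1,k):
                if st[i,4]<60: continue
                P=W[l==i]; r=cv2.minAreaRect(P[:,:2].astype(np.float32))
                if 38<min(r[1]) and max(r[1])<66: print(n,'base',base,'px',ce[i].round(),'n',st[i,4],'xyz',np.round(r[0],1),np.median(P[:,2]).round(1),'size',np.round(r[1],1),'ang',round(r[2],1))
if __name__=='__main__':
    f=sys.argv[1]
    z=np.load('pics/'+f+'.npz'); top_blobs(z['im'],z['d'],z['K'],z['E'])
E
python3 meas.py w1; python3 meas.py top1
```

```text
brick base 0 px [236. 218.] n 2355 xyz [ 426.7 -205.6] 40.6 size [52.2 51.7] ang 75.5
ash base 0 px [107. 230.] n 1642 xyz [ 406.3 -330.2] 44.5 size [47.6 47. ] ang 51.8
```

```bash
python3 plan.py 428 -207 14 165.7; python3 -m jog '[[[-0.26,-0.45,0.5,0,0,0,1],[-0.26,-0.44,0.5,0,0,0,1],[0,0,0.6,0,0,0,1],[0,0,0,0,0,0,1],[0,0,0,0,0,0,1]]]'; python3 plan.py 428 -207 14 165.7
```

```text
t 2.52 tcp [ 415.8 -157.6  180.7] rpy [ 1.800e+02 -1.000e-01  1.657e+02] F [ 0.5  0.3 -0.8] gap 85.3 J [ -27.  -16.  113.    0.   83. -103.]
shift, translate first (u): [-0.489 -0.9    3.332] turn(u): [ 0.0001 -0.0004  0.0001]  shift, turn first: [-0.482 -0.898  3.334]
time: 3.15
tool_pos: [431.6, -208.1, 103.2]
tcp_rot: [-180.0, 0.1, 165.7]
ft_force: [-0.8, -0.3, 0.5]
finger_gap: 85.5
t 3.15 tcp [ 431.6 -208.1  103.2] rpy [-1.800e+02  1.000e-01  1.657e+02] F [-0.8 -0.3  0.5] gap 85.5 J [ -32.   -6.  112.    0.   73. -108.]
shift, translate first (u): [0.078 0.006 1.783] turn(u): [-0.0001  0.0003  0.0001]  shift, turn first: [0.075 0.005 1.783]
```

```bash
python3 -m jog '[[[0.04,0,0.6,0,0,0,1],[0,0,0.6,0,0,0,1],[0,0,0.38,0,0,0,1],[0,0,0.2,0,0,0,1],[0,0,0,0,0,0,1],[0,0,0,0,0,0,0],[0,0,0,0,0,0,0],[0,0,0,0,0,0,0],[0,0,0,0,0,0,0],[0,0,0,0,0,0,0]]]' 35; python3 plan.py 428 -207 120 165.7
```

```text
time: 4.4
tool_pos: [429.6, -208.1, 13.6]
tcp_rot: [-180.0, 0.1, 165.7]
ft_force: [-0.6, -0.5, 6.1]
finger_gap: 53.8
t 4.4 tcp [ 429.6 -208.1   13.6] rpy [-1.800e+02  1.000e-01  1.657e+02] F [-0.6 -0.5  6.1] gap 53.8 J [ -32.    2.  116.    0.   63. -108.]
shift, translate first (u): [ 0.033  0.012 -2.128] turn(u): [-0.0001  0.0003  0.    ]  shift, turn first: [ 0.037  0.013 -2.128]
```

```bash
python3 -m jog '[[[0,0,-0.5,0,0,0,0],[0,0,-0.8,0,0,0,0],[0,0,-0.8,0,0,0,0],[0,0,0,0,0,-0.0258,0],[0,0,0,0,0,0,0]]]' 35; python3 plan.py 482.5 110.5 100 175
```

```text
time: 5.03
tool_pos: [428.9, -207.7, 117.9]
tcp_rot: [-180.0, 0.1, 174.9]
ft_force: [0.3, -0.0, -1.7]
finger_gap: 53.2
t 5.03 tcp [ 428.9 -207.7  117.9] rpy [-1.800e+02  1.000e-01  1.749e+02] F [ 0.3 -0.  -1.7] gap 53.2 J [ -32.   -7.  112.   -0.   75. -117.]
shift, translate first (u): [-0.507  6.434  0.355] turn(u): [-0.0001  0.0001 -0.0002]  shift, turn first: [-0.514  6.433  0.357]
```

```bash
python3 -m jog '[[[-0.05,0.5,0,0,0,0,0],[-0.06,0.8,0,0,0,0,0],[-0.06,0.8,0,0,0,0,0],[-0.06,0.8,0,0,0,0,0],[-0.06,0.8,0,0,0,0,0],[-0.06,0.8,0,0,0,0,0],[-0.06,0.8,0.1,0,0,0,0],[-0.05,0.7,0.2,0,0,0,0],[-0.05,0.43,0.1,0,0,0,0],[0,0,0,0,0,0,0],[0,0,0,0,0,0,0]]]'; python3 plan.py 482.5 110.5 19 175
python3 - <<'E'
from h import *
grab('wrist','w2.png')
E
```

```text
time: 6.4
tool_pos: [481.6, 110.0, 96.8]
tcp_rot: [-180.0, -0.1, 174.9]
ft_force: [0.6, -0.0, -1.5]
finger_gap: 53.2
t 6.4 tcp [481.6 110.   96.8] rpy [-1.800e+02 -1.000e-01  1.749e+02] F [ 0.6 -0.  -1.5] gap 53.2 J [  7.  -3. 110.  -0.  73. -78.]
shift, translate first (u): [-0.018  0.013  1.556] turn(u): [-0.0001 -0.0002 -0.0003]  shift, turn first: [-0.016  0.012  1.556]
```

View pics/w2.png

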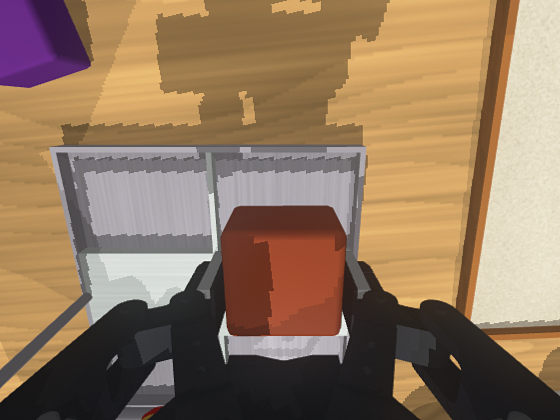

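The brick (284,270) is held squarely over the bay, which spans columns 215–365, so I can lower it and release.

```bash
python3 -m jog '[[[0,0,0.5,0,0,0,0],[0,0,0.5,0,0,0,0],[0,0,0.3,0,0,0,0],[0,0,0.15,0,0,0,0],[0,0,0.08,0,0,0,0],[0,0,0,0,0,0,0],[0,0,0,0,0,0,0.8],[0,0,0,0,0,0,0.8],[0,0,0,0,0,0,0.8],[0,0,-0.3,0,0,0,0.8],[0,0,-0.6,0,0,0,0.8],[0,0,-0.8,0,0,0,1]]]'; python3 plan.py 407.5 -331 120 175
python3 - <<'E'
from h import *
grab('top','top2.png'); grab('wrist','w3.png')
E
python3 meas.py top2 b; python3 meas.py w3 b
```

```text
time: 7.95
tool_pos: [481.5, 110.4, 106.9]
tcp_rot: [-180.0, -0.1, 175.0]
ft_force: [1.0, 0.5, 0.3]
finger_gap: 83.6
t 7.95 tcp [481.5 110.4 106.9] rpy [-1.80e+02 -1.00e-01  1.75e+02] F [1.  0.5 0.3] gap 83.6 J [  7.  -3. 110.  -0.  74. -78.]
shift, translate first (u): [ 0.703 -8.924 -0.259] turn(u): [-0.0001 -0.0002 -0.    ]  shift, turn first: [ 0.704 -8.924 -0.263]
brick base 4 px [283. 210.] n 4279 xyz [480.  113.7] 44.6 size [52.5 52.5] ang 85.1
brick base 6 px [276. 214.] n 1435 xyz [479.4 109.8] 44.9 size [43.5 48.5] ang 8.6
```

```bash
sed -i 's/<1.8/<TOL/; s/^import sys; from h import \*/import sys; from h import *\nTOL=4 if "top" in sys.argv[1] else 1.8/' meas.py
python3 -m jog '[[[0.04,-0.5,-0.1,0,0,0,1],[0.08,-0.9,-0.1,0,0,0,1],[0.08,-0.9,0,0,0,0,1],[0.08,-0.9,0,0,0,0,1],[0.08,-0.9,0,0,0,0,1],[0.08,-0.9,0,0,0,0,1],[0.08,-0.9,0,0,0,0,1],[0.08,-0.9,0,0,0,0,1],[0.06,-0.8,0,0,0,0,1],[0,0,0,0,0,0,1],[0,0,0,0,0,0,1]]]'; python3 plan.py 407.5 -331 16 175
python3 - <<'E'
from h import *
grab('top','top3.png'); grab('wrist','w4.png')
E
python3 meas.py top3 b; python3 meas.py w4 b
```

```text
time: 9.43
tool_pos: [416.0, -264.7, 115.8]
tcp_rot: [180.0, -0.0, 175.0]
ft_force: [0.4, 0.6, -0.3]
finger_gap: 85.9
t 9.43 tcp [ 416.  -264.7  115.8] rpy [180.  -0. 175.] F [ 0.4  0.6 -0.3] gap 85.9 J [ -38.   -4.  109.    0.   75. -123.]
shift, translate first (u): [ 0.052 -1.336  1.996] turn(u): [ 0.0001 -0.     -0.0001]  shift, turn first: [ 0.054 -1.335  1.997]
ash base 0 px [190. 212.] n 2784 xyz [ 405.9 -330.8] 44.6 size [46.6 47. ] ang 83.8
```

```bash
python3 -m jog '[[[0.03,-0.67,0,0,0,0,1],[0.03,-0.66,0.3,0,0,0,1],[0,0,0.6,0,0,0,1],[0,0,0.6,0,0,0,1],[0,0,0.4,0,0,0,1],[0,0,0.1,0,0,0,1],[0,0,0,0,0,0,1],[0,0,0,0,0,0,0],[0,0,0,0,0,0,0],[0,0,0,0,0,0,0],[0,0,0,0,0,0,0],[0,0,0,0,0,0,0]]]' 35; python3 plan.py 407 -331 16 175
```

```text
time: 11.02
tool_pos: [408.1, -331.8, 17.1]
tcp_rot: [-179.9, 0.1, 175.0]
ft_force: [-0.6, 0.9, 5.8]
finger_gap: 48.7
t 11.03 tcp [ 408.1 -331.8   17.1] rpy [-1.799e+02  1.000e-01  1.750e+02] F [-0.6  0.9  5.8] gap 48.7 J [ -45.    8.  108.    0.   63. -130.]
shift, translate first (u): [0.023 0.014 0.022] turn(u): [-0.0002  0.0003 -0.    ]  shift, turn first: [0.023 0.014 0.022]
```

```bash
python3 -m jog '[[[0,0,-0.5,0,0,0,0],[0,0,-0.7,0,0,0,0],[-0.04,0.3,-0.8,0,0,0,0],[-0.09,0.8,0,0,0,0,0],[-0.09,0.8,0,0,0,0,0],[-0.09,0.8,0,0,0,0,0],[-0.09,0.8,0,0,0,0,0],[-0.09,0.8,0,0,0,0,0],[-0.09,0.8,0,0,0,0,0],[-0.09,0.8,0,0,0,0,0],[-0.04,0.5,0,0,0,0,0],[0,0,0,0,0,0,0]]]'; python3 -m jog '[[[0,0,0,0,0,0,0],[0,0,0,0,0,0,0]]]'; python3 plan.py 472.7 -1 21 175
```

```text
time: 12.52
tool_pos: [470.7, -14.0, 116.0]
tcp_rot: [180.0, 0.0, 175.1]
ft_force: [0.1, 0.2, -0.6]
finger_gap: 48.7
time: 12.78
tool_pos: [470.5, -16.4, 115.8]
tcp_rot: [-180.0, -0.0, 174.9]
ft_force: [0.5, -0.4, -1.2]
finger_gap: 48.9
t 12.78 tcp [470.5 -16.4 115.8] rpy [-180.    -0.   174.9] F [ 0.5 -0.4 -1.2] gap 48.9 J [ -8.  -8. 113.  -0.  75. -93.]
shift, translate first (u): [-0.017  0.311  1.896] turn(u): [-0.     -0.     -0.0002]  shift, turn first: [-0.017  0.31   1.897]
```

```bash
python3 -m jog '[[[-0.02,0.3,0.3,0,0,0,0],[0,0,0.5,0,0,0,0],[0,0,0.5,0,0,0,0],[0,0,0.3,0,0,0,0],[0,0,0.2,0,0,0,0],[0,0,0.08,0,0,0,0],[0,0,0,0,0,0,0],[0,0,0,0,0,0,0.75],[0,0,0,0,0,0,0.75],[0,0,0,0,0,0,0.75],[0,0,-0.3,0,0,0,0.75],[0,0,-0.6,0,0,0,0.8]]]'; python3 -m jog '[[[0,0,-0.8,0,0,0,1],[0.5,0,-0.6,0,0,0,1],[0.8,0,0,0,0,0,1],[0,0,0,0,0,0,1]]]';  python3 plan.py
python3 - <<'E'
from h import *
im,d,K,E=grab('top','top4.png'); grab('side','side4.png'); a,*_=grab('wrist','w5.png')
s=cv2.imread('pics/side4.png')
cv2.imwrite('pics/v4.png',np.vstack([cv2.resize(im[100:300,60:440,::-1],None,fx=1.5,fy=1.5),cv2.resize(s,None,fx=.67,fy=.67)[:,:375]if 0 else cv2.resize(s[100:330,80:400],(570,290))]))
W=world(d,K,E); 
def blob(name,box,zlo,zhi):
    u0,v0,u1,v1=box; m=np.zeros(d.shape,bool); m[v0:v1,u0:u1]=1
    m&=(W[...,2]>zlo)&(W[...,2]<zhi)&(d>0); P=W[m]
    r=cv2.minAreaRect(P[:,:2].astype(np.float32)); print(name,len(P),np.round(r[0],1),np.round(r[1],1),round(r[2],1))
blob('handle',(215,185,265,220),205,235); blob('basket',(190,150,300,265),16,30)
E
python3 meas.py w5 b
```

```text
time: 14.28
tool_pos: [471.8, -0.5, 66.9]
tcp_rot: [180.0, -0.1, 175.0]
ft_force: [1.1, 0.1, 0.4]
finger_gap: 68.5
time: 14.78
tool_pos: [406.7, 5.3, 137.7]
tcp_rot: [-180.0, 0.1, 175.0]
ft_force: [0.2, -0.6, 0.2]
finger_gap: 85.6
t 14.78 tcp [406.7   5.3 137.7] rpy [-1.80e+02  1.00e-01  1.75e+02] F [ 0.2 -0.6  0.2] gap 85.6 J [ -6. -21. 121.   0.  79. -91.]
handle 404 [552.   48.1] [89.5 24. ] 84.8
basket 1567 [552.8  48.5] [230.  249.5] 84.9
brick base 4 px [419. 265.] n 1560 xyz [479.4 113.5] 44.8 size [52.4 51.4] ang 85.1
brick base 6 px [420. 268.] n 1040 xyz [478.4 113.4] 45.0 size [49.3 46.2] ang 84.2
ash base 4 px [284. 278.] n 2042 xyz [471.4   2.5] 48.6 size [47.5 47.4] ang 75.9
ash base 6 px [283. 279.] n 956 xyz [471.4   1.2] 48.9 size [39.4 42.6] ang 67.6
```

View pics/v4.png

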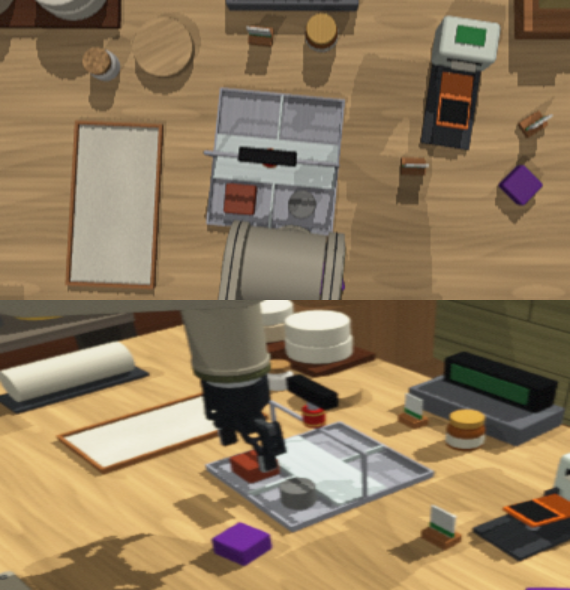

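Both cheeses are in the near bays: the brick at crop (240,198) and the ash round at (303,205). The basket has not moved. The gripper can now turn and go above the handle.

```bash
python3 -m jog '[[[0,0,-0.5,0,0,0.0278,1],[0,0,-0.6,0,0,0.0278,1],[0,0,-0.6,0,0,0.0278,1],[0,0,-0.6,0,0,0.0278,1],[0,0,-0.3,0,0,0.0278,1],[0,0,0,0,0,0.0278,1],[0,0,0,0,0,0.0278,1],[0,0,0,0,0,0.0278,1],[0,0,0,0,0,0.028,1],[0,0,0,0,0,0,1],[0,0,0,0,0,0,1]]]'; python3 plan.py 552 48 260 84.9
```

```text
time: 16.3
tool_pos: [408.5, 5.0, 266.9]
tcp_rot: [-180.0, -0.0, 85.1]
ft_force: [0.8, -0.2, 0.6]
finger_gap: 85.3
t 16.3 tcp [408.5   5.  266.9] rpy [-180.    -0.    85.1] F [ 0.8 -0.2  0.6] gap 85.3 J [ -6. -24. 110.   0.  94.  -2.]
shift, translate first (u): [1.103 2.785 0.137] turn(u): [-0.     -0.      0.0005]  shift, turn first: [1.111 2.782 0.137]
```

```bash
python3 -m jog '[[[0.2,0.5,0,0,0,0,1],[0.3,0.7,0,0,0,0,1],[0.3,0.7,0,0,0,0,1],[0.2,0.5,0,0,0,0,1],[0.1,0.38,0,0,0,0,1],[0,0,0,0,0,0,1],[0,0,0,0,0,0,1]]]'; python3 plan.py 552 48 183 84.9
```

```text
time: 17.18
tool_pos: [551.1, 47.3, 266.6]
tcp_rot: [-180.0, 0.0, 84.9]
ft_force: [-0.5, -0.0, -1.2]
finger_gap: 85.7
t 17.18 tcp [551.1  47.3 266.6] rpy [-180.     0.    84.9] F [-0.5 -0.  -1.2] gap 85.7 J [-0. -0. 90. -0. 91.  5.]
shift, translate first (u): [0.017 0.018 1.672] turn(u): [-0.0001  0.      0.0001]  shift, turn first: [0.016 0.017 1.672]
```

```bash
python3 -m jog '[[[0.02,0.02,0.5,0,0,0,1],[0,0,0.6,0,0,0,1],[0,0,0.4,0,0,0,1],[0,0,0.15,0,0,0,1],[0,0,0,0,0,0,0],[0,0,0,0,0,0,0],[0,0,0,0,0,0,0],[0,0,0,0,0,0,0],[0,0,0,0,0,0,0],[0,0,0,0,0,0,0],[0,0,0,0,0,0,0]]]' 90; python3 plan.py 552 48 183 84.9
```

```text
time: 18.55
tool_pos: [552.7, 48.4, 185.1]
tcp_rot: [180.0, -0.0, 84.9]
ft_force: [-4.4, 0.7, 5.9]
finger_gap: 22.7
t 18.55 tcp [552.7  48.4 185.1] rpy [180.   -0.   84.9] F [-4.4  0.7  5.9] gap 22.7 J [-0.  2. 96.  0. 82.  5.]
shift, translate first (u): [-0.008 -0.014  0.041] turn(u): [ 0.0001 -0.     -0.0001]  shift, turn first: [-0.008 -0.014  0.041]
```

```bash
python3 -m jog '[[[0,0,-0.1,0,0,0,0],[0,0,-0.1,0,0,0,0],[0,0,-0.1,0,0,0,0],[0,0,-0.1,0,0,0,0],[0,0,-0.1,0,0,0,0],[0,0,-0.1,0,0,0,0],[0,0,-0.1,0,0,0,0],[0,0,-0.1,0,0,0,0],[0,0,-0.1,0,0,0,0],[0,0,-0.1,0,0,0,0],[0,0,-0.1,0,0,0,0],[0,0,0,0,0,0,0]]]'; python3 -m jog '[[[0,0,0,0,0,0,0],[0,0,0,0,0,0,0],[0,0,0,0,0,0,0],[0,0,0,0,0,0,0]]]'; python3 plan.py
python3 - <<'E'
from h import *
im,*_=grab('side','side5.png'); cv2.imwrite('pics/v5.png',cv2.resize(im[100:340,80:420,::-1],None,fx=2,fy=2))
E
```

```text
time: 20.05
tool_pos: [553.0, 48.3, 240.0]
tcp_rot: [179.9, -0.0, 84.8]
ft_force: [0.3, -0.6, -6.5]
finger_gap: 22.8
time: 20.55
tool_pos: [552.6, 48.3, 239.2]
tcp_rot: [-180.0, -0.0, 84.8]
ft_force: [0.1, 0.7, -7.1]
finger_gap: 23.0
t 20.55 tcp [552.6  48.3 239.2] rpy [-180.    -0.    84.8] F [ 0.1  0.7 -7.1] gap 23.0 J [-0.  0. 92.  0. 88.  5.]
```

View pics/v5.png

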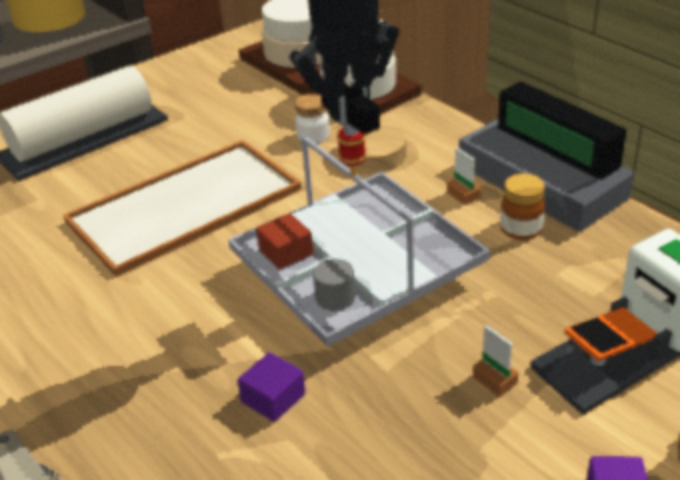

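The basket hangs at crop (360,255) with both cheeses in it. I'll hold for 2 s and check clearance and level by depth.

```bash
python3 -m jog '[[[0,0,0,0,0,0,0],[0,0,0,0,0,0,0],[0,0,0,0,0,0,0],[0,0,0,0,0,0,0],[0,0,0,0,0,0,0],[0,0,0,0,0,0,0],[0,0,0,0,0,0,0],[0,0,0,0,0,0,0],[0,0,0,0,0,0,0],[0,0,0,0,0,0,0],[0,0,0,0,0,0,0],[0,0,0,0,0,0,0]]]'; python3 - <<'E'
from h import *
im,d,K,E=grab('side','side6.png'); W=world(d,K,E)
im=im.astype(int); grey=(abs(im[...,0]-im[...,2])<25)&(im.max(2)>140)
P=W[(d>0)&grey&(abs(W[...,0]-552)<38)&(abs(W[...,1]-48)<100)&(W[...,2]<80)&(W[...,2]>5)]
A=np.c_[P[:,:2]-[552,48],np.ones(len(P))]; c=np.linalg.lstsq(A,P[:,2],rcond=None)[0]; print('spine top plane',len(P),c,np.degrees(np.arctan(c[:2])),np.percentile(P[:,2],[5,50,95]))
E
```

```text
time: 22.1
tool_pos: [552.6, 48.3, 239.3]
tcp_rot: [180.0, 0.0, 84.8]
ft_force: [-0.6, -0.3, -6.0]
finger_gap: 22.7
spine top plane 1246 [-1.12654211e-03 -5.79307046e-04  5.13670120e+01] [-0.06454608 -0.03319185] [49.22133987 51.41125349 53.50173938]
```

It is level within 0.1°, and the underside is about 35 mm clear. Now set it down and let go.

```bash
python3 -m jog '[[[0,0,0.1,0,0,0,0],[0,0,0.1,0,0,0,0],[0,0,0.1,0,0,0,0],[0,0,0.1,0,0,0,0],[0,0,0.1,0,0,0,0],[0,0,0.1,0,0,0,0],[0,0,0.1,0,0,0,0],[0,0,0.1,0,0,0,0],[0,0,0.1,0,0,0,0],[0,0,0.1,0,0,0,0],[0,0,0.08,0,0,0,0],[0,0,0,0,0,0,0]]]'; python3 -m jog '[[[0,0,0,0,0,0,0],[0,0,0,0,0,0,0]]]';python3 plan.py 552 48 184 84.8
```

```text
time: 23.65
tool_pos: [552.7, 48.3, 185.5]
tcp_rot: [180.0, 0.0, 84.8]
ft_force: [-2.5, 0.3, -2.0]
finger_gap: 22.7
time: 23.9
tool_pos: [552.7, 48.3, 185.4]
tcp_rot: [180.0, -0.0, 84.8]
ft_force: [-2.4, -0.6, -2.0]
finger_gap: 22.9
t 23.9 tcp [552.7  48.3 185.4] rpy [180.   -0.   84.8] F [-2.4 -0.6 -2. ] gap 22.9 J [-0.  2. 96.  0. 82.  5.]
shift, translate first (u): [-0.007 -0.013  0.028] turn(u): [ 0.     -0.      0.0001]  shift, turn first: [-0.007 -0.013  0.028]
```

```bash
python3 -m jog '[[[0,0,0,0,0,0,1],[0,0,0,0,0,0,1],[0,0,0,0,0,0,1],[0,0,0,0,0,0,1],[0,0,-0.3,0,0,0,1],[0,0,-0.6,0,0,0,1],[0,0,-0.6,0,0,0,1],[0,0,-0.4,0,0,0,1],[0,0,0,0,0,-0.0278,0],[0,0,0,0,0,-0.0278,0],[0,0,0,0,0,-0.0278,0],[0,0,0,0,0,-0.0278,0]]]'; python3 -m jog '[[[0,0,0,0,0,-0.0278,0],[0,0,0,0,0,-0.0278,0],[0,0,0,0,0,-0.0278,0],[0,0,0,0,0,-0.0278,0],[0,0,0,0,0,-0.018,0],[0,0,0,0,0,0,0],[0,0,0,0,0,0,0]]]'; python3 plan.py 641.8 -268.9 150 171.3
python3 - <<'E'
from h import *
im,d,K,E=grab('top','top7.png'); W=world(d,K,E); hsv=cv2.cvtColor(im,cv2.COLOR_RGB2HSV)
m=(W[...,1]<-180)&(W[...,1]>-360)&(W[...,0]>560)&(W[...,0]<690)&(W[...,2]>25)&(hsv[...,0]<14)&(hsv[...,1]>150)&(d>0)
P=W[m]; print(len(P),P.min(0).round(),P.max(0).round(),cv2.minAreaRect(P[:,:2].astype(np.float32)))
E
```

```text
time: 25.4
tool_pos: [552.6, 48.3, 280.7]
tcp_rot: [-180.0, 0.0, 125.2]
ft_force: [0.2, 0.5, 0.4]
finger_gap: 12.1
time: 26.28
tool_pos: [552.6, 48.2, 280.5]
tcp_rot: [-180.0, 0.0, 171.2]
ft_force: [0.0, 0.3, 0.2]
finger_gap: 0.4
t 26.27 tcp [552.6  48.2 280.5] rpy [-180.     0.   171.2] F [0.  0.3 0.2] gap 0.4 J [ -0.  -0.  88.  -0.  92. -82.]
shift, translate first (u): [-2.728 -5.997  2.609] turn(u): [-0.      0.     -0.0002]  shift, turn first: [-2.722 -6.     2.609]
333 [ 610. -303.   41.] [ 690. -238.   67.] ((653.76611328125, -271.2882080078125), (57.21966552734375, 81.50228881835938), 80.66277313232422)
```

```bash
python3 -m jog '[[[-0.2,-0.4,0,0,0,0,0],[-0.36,-0.8,0,0,0,0,0],[-0.36,-0.8,0,0,0,0,0],[-0.36,-0.8,0,0,0,0,0],[-0.36,-0.8,0.2,0,0,0,0],[-0.36,-0.8,0.5,0,0,0,0],[-0.36,-0.8,0.5,0,0,0,0],[-0.33,-0.75,0.5,0,0,0,0],[0,0,0.5,0,0,0,0],[0,0,0.4,0,0,0,0],[0,0,0,0,0,0,0],[0,0,0,0,0,0,0]]]'; python3 plan.py 641.8 -268.9 60 171.3
```

```text
time: 27.82
tool_pos: [641.7, -265.6, 151.7]
tcp_rot: [-180.0, 0.1, 171.4]
ft_force: [0.3, -0.1, -0.1]
finger_gap: -0.0
t 27.82 tcp [ 641.7 -265.6  151.7] rpy [-1.800e+02  1.000e-01  1.714e+02] F [ 0.3 -0.1 -0.1] gap -0.0 J [ -27.   24.   74.    0.   82. -108.]
shift, translate first (u): [-0.009 -0.063  1.834] turn(u): [-0.0001  0.0002  0.0003]  shift, turn first: [-0.012 -0.064  1.834]
```

Pressing gradually while watching the force:

```bash
python3 -m jog '[[[0,-0.06,0.6,0,0,0,0],[0,0,0.7,0,0,0,0],[0,0,0.5,0,0,0,0],[0,0,0.1,0,0,0,0],[0,0,0.1,0,0,0,0],[0,0,0.1,0,0,0,0],[0,0,0.1,0,0,0,0],[0,0,0,0,0,0,0]]]'; python3 -m jog '[[[0,0,0.06,0,0,0,0],[0,0,0.04,0,0,0,0],[0,0,0,0,0,0,0],[0,0,0,0,0,0,0]]]'; python3 plan.py 641.8 -268.9 32 171.3
```

```text
time: 28.82
tool_pos: [641.4, -269.4, 41.8]
tcp_rot: [-180.0, 0.1, 171.4]
ft_force: [-2.9, 1.0, 5.6]
finger_gap: 0.3
time: 29.32
tool_pos: [641.4, -269.5, 37.5]
tcp_rot: [-180.0, 0.1, 171.4]
ft_force: [-4.2, 2.6, 8.7]
finger_gap: 0.1
t 29.32 tcp [ 641.4 -269.5   37.5] rpy [-1.800e+02  1.000e-01  1.714e+02] F [-4.2  2.6  8.7] gap 0.1 J [ -27.   31.   78.   -0.   71. -108.]
shift, translate first (u): [-0.006  0.013  0.11 ] turn(u): [-0.0001  0.0003  0.0002]  shift, turn first: [-0.006  0.013  0.11 ]
```

```bash
python3 -m jog '[[[0,0,0.06,0,0,0,0],[0,0,0.05,0,0,0,0],[0,0,0.04,0,0,0,0],[0,0,0,0,0,0,0],[0,0,0,0,0,0,0]]]'; python3 plan.py 641.8 -268.9 32 171.3
```

```text
time: 29.95
tool_pos: [641.7, -269.7, 33.1]
tcp_rot: [-179.9, 0.1, 171.4]
ft_force: [-14.9, 5.9, 26.9]
finger_gap: -0.3
t 29.95 tcp [ 641.7 -269.7   33.1] rpy [-1.799e+02  1.000e-01  1.714e+02] F [-14.9   5.9  26.9] gap -0.3 J [ -27.   31.   78.   -0.   71. -108.]
shift, translate first (u): [0.    0.015 0.023] turn(u): [-0.0002  0.0004  0.0003]  shift, turn first: [0.    0.015 0.023]
```

```bash
python3 -m jog '[[[0,0,-0.3,0,0,0,0],[0,0,-0.6,0,0,0,0],[0,0,-0.8,0,0,0,0],[0,0,-0.8,0,0,-0.01,1],[0,0,0,0,0,0,1],[0,0,0,0,0,0,1]]]'; python3 plan.py 440 -150 150 175;  python3 - <<'E'
from h import *
im,d,K,E=grab('side','side8.png'); W=world(d,K,E); hsv=cv2.cvtColor(im,cv2.COLOR_RGB2HSV)
m=(W[...,1]<-200)&(W[...,1]>-340)&(W[...,0]>590)&(W[...,0]<670)&(W[...,2]>25)&(hsv[...,0]<14)&(hsv[...,1]>170)&(d>0)
z=np.load('pics/side1.npz'); W1=world(z['d'],z['K'],z['E'])
print(m.sum(),'pedal z now',np.median(W[m][:,2]),'same px at start',np.median(W1[m][:,2]))
E
```

```text
time: 30.7
tool_pos: [640.9, -269.0, 153.1]
tcp_rot: [-180.0, 0.1, 175.0]
ft_force: [0.4, -0.5, -0.7]
finger_gap: 54.4
t 30.7 tcp [ 640.9 -269.   153.1] rpy [-1.80e+02  1.00e-01  1.75e+02] F [ 0.4 -0.5 -0.7] gap 54.4 J [ -27.   24.   73.    0.   82. -112.]
shift, translate first (u): [4.211 2.019 0.058] turn(u): [-0.0001  0.0001 -0.0001]  shift, turn first: [4.209 2.022 0.063]
211 pedal z now 55.74640978233151 same px at start 55.83371591260993
```

The pedal is back up: its height of 55.7 mm matches the 55.8 mm at the start. Next the arm goes to a viewpoint before the near bays.

```bash
python3 -m jog '[[[0.4,0.2,0,0,0,0,1],[0.7,0.35,0,0,0,0,1],[0.7,0.35,0,0,0,0,1],[0.7,0.35,0,0,0,0,1],[0.7,0.35,0,0,0,0,1],[0.7,0.3,0,0,0,0,1],[0.7,0.3,0,0,0,0,1],[0.2,0.8,0,0,0,0,1],[0.1,0.8,0,0,0,0,1],[0,0.8,0,0,0,0,1],[0,0.8,0,0,0,0,1],[0,0,0,0,0,0,1]]]'; python3 -m jog '[[[0,0,0,0,0,0,1]]]'; python3 - <<'E'
from h import *
grab('wrist','w9.png'); grab('top','top9.png')
E
python3 meas.py w9 b;python3 meas.py top9 b; python3 plan.py 472 1 20 175
```

```text
time: 32.25
tool_pos: [419.2, 23.6, 151.4]
tcp_rot: [180.0, -0.1, 175.2]
ft_force: [0.0, -0.6, -0.3]
finger_gap: 85.4
time: 32.38
tool_pos: [419.5, 21.2, 151.8]
tcp_rot: [-180.0, -0.1, 175.0]
ft_force: [-0.4, -0.6, 0.0]
finger_gap: 85.7
brick base 4 px [384. 254.] n 1809 xyz [482.2 113.1] 44.7 size [52.3 52.2] ang 86.0
ash base 4 px [279. 269.] n 1826 xyz [480.9  14.5] 48.6 size [47.5 48. ] ang 16.0
brick base 4 px [220. 231.] n 256 xyz [485.8 110. ] 44.7 size [51.1 50.5] ang 84.6
brick base 6 px [221. 231.] n 247 xyz [484.8 108. ] 45.3 size [46.9 48.7] ang 85.6
t 32.48 tcp [419.8  20.6 152.2] rpy [-1.800e+02 -1.000e-01  1.749e+02] F [-0.7 -0.2  0.1] gap 85.4 J [ -4. -19. 118.  -0.  81. -89.]
shift, translate first (u): [-1.078 -0.297  2.643] turn(u): [-0.0001 -0.0002 -0.0002]  shift, turn first: [-1.075 -0.3    2.644]
```

View pics/w9.png

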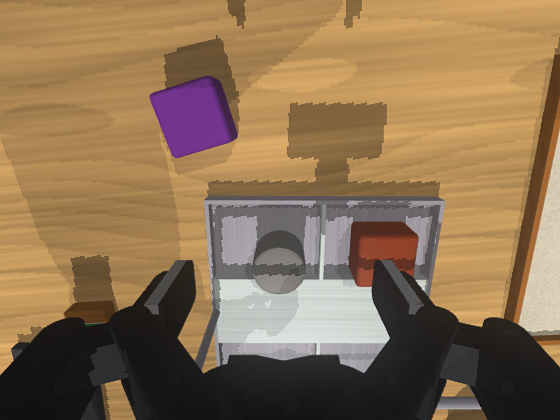

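The ash round (279,269) has been knocked inside its bay to (481,14), and still lies in the basket. The brick (384,254) has hardly moved. Grasp the ash there.

```bash
python3 -m jog '[[[-0.3,0,0.1,0,0,0,1],[-0.5,-0.05,0.3,0,0,0,1],[-0.44,0,0.5,0,0,0,1],[0,0,0,0,0,0,1],[0,0,0,0,0,0,1]]]'; python3 plan.py 480.5 14 21 175
```

```text
time: 33.1
tool_pos: [481.3, 12.8, 108.0]
tcp_rot: [-180.0, -0.0, 174.9]
ft_force: [0.1, 0.6, 0.9]
finger_gap: 85.4
t 33.1 tcp [481.3  12.8 108. ] rpy [-180.    -0.   174.9] F [0.1 0.6 0.9] gap 85.4 J [ -5.  -6. 112.  -0.  74. -89.]
shift, translate first (u): [0.016 0.022 1.74 ] turn(u): [-0.     -0.0001 -0.0002]  shift, turn first: [0.017 0.022 1.74 ]
```

```bash
python3 -m jog '[[[0.01,0.02,0.5,0,0,0,1],[0,0,0.6,0,0,0,1],[0,0,0.4,0,0,0,1],[0,0,0.22,0,0,0,1],[0,0,0,0,0,0,1],[0,0,0,0,0,0,0],[0,0,0,0,0,0,0],[0,0,0,0,0,0,0],[0,0,0,0,0,0,0],[0,0,0,0,0,0,0]]]' 35; python3 plan.py 480 14 130 175
```

```text
time: 34.35
tool_pos: [482.3, 14.4, 23.2]
tcp_rot: [-180.0, 0.1, 175.0]
ft_force: [-1.2, -0.7, 5.9]
finger_gap: 49.2
t 34.35 tcp [482.3  14.4  23.2] rpy [-1.80e+02  1.00e-01  1.75e+02] F [-1.2 -0.7  5.9] gap 49.2 J [ -4.   1. 115.  -0.  64. -89.]
shift, translate first (u): [ 0.041 -0.012 -2.137] turn(u): [-0.      0.0003 -0.    ]  shift, turn first: [ 0.046 -0.012 -2.137]
```

```bash
python3 -m jog '[[[0.05,0,-0.5,0,0,0,0],[0.05,0,-0.8,0,0,0,0],[0,0,-0.8,0,0,-0.0078,0],[0.05,0.4,0,0,0,0,0],[0.05,0.8,0,0,0,0,0],[0.05,0.8,0,0,0,0,0],[0,0.8,0,0,0,0,0],[-0.1,0.8,0,0,0,0,0],[-0.2,0.8,0,0,0,0,0],[-0.2,0.8,0,0,0,0,0],[-0.1,0.8,0,0,0,0,0],[0,0.4,0,0,0,0,0]]]'; python3 -m jog '[[[0,0,0,0,0,0,0],[0,0,0,0,0,0,0]]]'; python3 plan.py 521 341 26 177.8
python3 - <<'E'
from h import *
grab('wrist','w10.png')
E
```

```text
time: 35.85
tool_pos: [511.2, 335.7, 127.0]
tcp_rot: [180.0, 0.0, 177.9]
ft_force: [-0.2, -1.1, -0.2]
finger_gap: 49.1
time: 36.1
tool_pos: [510.9, 332.9, 126.7]
tcp_rot: [-180.0, -0.0, 177.8]
ft_force: [-0.2, 0.3, -0.2]
finger_gap: 49.0
t 36.1 tcp [510.9 332.9 126.7] rpy [-180.    -0.   177.8] F [-0.2  0.3 -0.2] gap 49.0 J [ 28.  13.  90.  -0.  77. -59.]
shift, translate first (u): [-0.196  0.171  2.013] turn(u): [-0.0001 -0.0001 -0.    ]  shift, turn first: [-0.195  0.17   2.014]
```

View pics/w10.png

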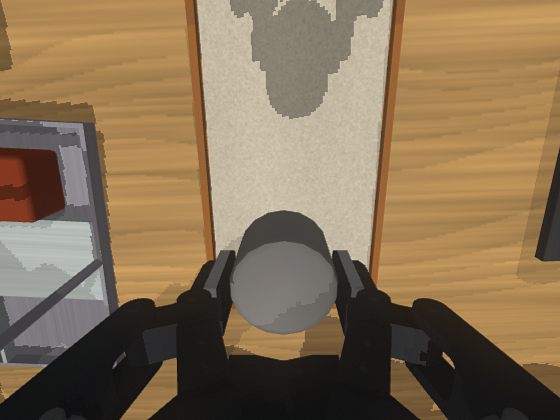

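The ash round is held (283,275) over the tray's middle line. Lower it and release.

```bash
python3 -m jog '[[[-0.2,0.17,0.3,0,0,0,0],[0,0,0.5,0,0,0,0],[0,0,0.5,0,0,0,0],[0,0,0.4,0,0,0,0],[0,0,0.2,0,0,0,0],[0,0,0.1,0,0,0,0],[0,0,0,0,0,0,0],[0,0,0,0,0,0,0]]]'; python3 plan.py 521 341 26 177.8
```

```text
time: 37.15
tool_pos: [522.1, 342.4, 27.8]
tcp_rot: [180.0, 0.1, 177.8]
ft_force: [-0.5, -0.2, -1.3]
finger_gap: 48.5
t 37.15 tcp [522.1 342.4  27.8] rpy [1.800e+02 1.000e-01 1.778e+02] F [-0.5 -0.2 -1.3] gap 48.5 J [ 29.  21.  91.   0.  67. -59.]
shift, translate first (u): [ 0.02  -0.028  0.036] turn(u): [ 0.0001  0.0002 -0.    ]  shift, turn first: [ 0.02  -0.028  0.036]
```

```bash
python3 -m jog '[[[0,0,0.04,0,0,0,0],[0,0,0,0,0,0,0],[0,0,0,0,0,0,0.8],[0,0,0,0,0,0,0.8],[0,0,0,0,0,0,0.8],[0,0,-0.4,0,0,0,0.9],[0,0,-0.8,0,0,0,1],[0,0,-0.8,0,0,0,1],[0.4,-0.5,-0.4,0,0,0.0078,1],[0.4,-0.8,0,0,0,0,1],[0.4,-0.8,0,0,0,0,1],[0.4,-0.8,0,0,0,0,1]]]'; python3 -m jog '[[[0.2,-0.8,0,0,0,0,1],[0,-0.6,0,0,0,0,1],[0,0,0,0,0,0,1],[0,0,0,0,0,0,1]]]'; python3 - <<'E'
from h import *
grab('wrist','w11.png'); grab('top','top11.png')
E
python3 meas.py w11 b;python3 meas.py top11 b; python3 plan.py 482.5 112 110 175
```

```text
time: 38.65
tool_pos: [429.9, 202.6, 146.5]
tcp_rot: [180.0, 0.1, 175.0]
ft_force: [0.5, -1.3, 0.3]
finger_gap: 85.5
time: 39.15
tool_pos: [414.7, 135.1, 145.9]
tcp_rot: [179.9, 0.1, 175.0]
ft_force: [0.4, -0.4, -0.3]
finger_gap: 85.5
brick base 4 px [263. 277.] n 2684 xyz [482.4 113.6] 44.6 size [52.4 52.3] ang 85.4
brick base 6 px [264. 281.] n 1078 xyz [483.5 114.1] 44.9 size [47.5 45.9] ang 80.7
ash base 6 px [519. 298.] n 1617 xyz [520.5 344.6] 50.8 size [48.5 47.8] ang 57.5
brick base 4 px [220. 232.] n 158 xyz [482.1 110.6] 44.7 size [52.4 38.4] ang 12.9
t 39.25 tcp [414.4 135.4 145.4] rpy [180.   0. 175.] F [-0.3  0.3 -1.2] gap 85.7 J [ 11. -16. 116.   0.  79. -74.]
shift, translate first (u): [-1.396 -0.348  0.708] turn(u): [0.0001 0.0001 0.0001]  shift, turn first: [-1.397 -0.347  0.707]
```

Ash lies in the tray at (520,344), top at 50.8. The brick is at (482,113). Grasp the brick.

```bash
python3 -m jog '[[[-0.4,-0.1,0,0,0,0,1],[-0.5,-0.12,0.2,0,0,0,1],[-0.48,-0.1,0.5,0,0,0,1],[0,0,0.2,0,0,0,1],[0,0,0,0,0,0,1],[0,0,0,0,0,0,1]]]'; python3 plan.py 481.5 113 19 175
```

```text
time: 40.0
tool_pos: [481.4, 113.2, 100.5]
tcp_rot: [180.0, 0.0, 175.0]
ft_force: [0.6, 0.3, -0.4]
finger_gap: 85.8
t 40.0 tcp [481.4 113.2 100.5] rpy [180.   0. 175.] F [ 0.6  0.3 -0.4] gap 85.8 J [  7.  -3. 110.   0.  73. -78.]
shift, translate first (u): [-0.002 -0.005  1.63 ] turn(u): [0.     0.0001 0.0001]  shift, turn first: [-0.003 -0.004  1.63 ]
```

```bash
python3 -m jog '[[[0,0,0,0,0,0,0.85],[0,0,0.5,0,0,0,0.85],[0,0,0.6,0,0,0,0.85],[0,0,0.35,0,0,0,0.85],[0,0,0.15,0,0,0,0.85],[0,0,0,0,0,0,0.85],[0,0,0,0,0,0,0],[0,0,0,0,0,0,0],[0,0,0,0,0,0,0],[0,0,0,0,0,0,0],[0,0,0,0,0,0,0]]]' 35; python3 plan.py 421 344.5 130 177.8
```

```text
time: 41.38
tool_pos: [482.7, 112.8, 21.1]
tcp_rot: [180.0, 0.1, 175.0]
ft_force: [-0.7, 0.2, 6.9]
finger_gap: 53.4
t 41.38 tcp [482.7 112.8  21.1] rpy [1.80e+02 1.00e-01 1.75e+02] F [-0.7  0.2  6.9] gap 53.4 J [  7.   4. 113.  -0.  64. -78.]
shift, translate first (u): [ 1.628  4.51  -2.179] turn(u): [ 0.0001  0.0004 -0.0078]  shift, turn first: [ 1.41   4.584 -2.178]
```

```bash
python3 -m jog '[[[0,0,-0.5,0,0,0,0],[0,0,-0.8,0,0,0,0],[0,0,-0.8,0,0,-0.0078,0],[0.1,0.4,0,0,0,0,0],[0.25,0.8,0,0,0,0,0],[0.25,0.8,0,0,0,0,0],[0.25,0.8,0,0,0,0,0],[0.25,0.8,0,0,0,0,0],[0.2,0.6,0,0,0,0,0],[0.11,0.4,0,0,0,0,0],[0,0,0,0,0,0,0],[0,0,0,0,0,0,0]]]';python3 plan.py 421 345 24 177.8
```

```text
time: 42.88
tool_pos: [420.1, 344.4, 124.6]
tcp_rot: [-180.0, -0.0, 177.8]
ft_force: [-0.2, -0.6, -1.7]
finger_gap: 53.3
t 42.88 tcp [420.1 344.4 124.6] rpy [-180.    -0.   177.8] F [-0.2 -0.6 -1.7] gap 53.3 J [ 34.   3. 101.  -0.  76. -54.]
shift, translate first (u): [-0.018  0.014  2.012] turn(u): [-0.0001 -0.     -0.    ]  shift, turn first: [-0.018  0.012  2.012]
```

```bash
python3 -m jog '[[[0,0,0.4,0,0,0,0],[0,0,0.6,0,0,0,0],[0,0,0.5,0,0,0,0],[0,0,0.3,0,0,0,0],[0,0,0.13,0,0,0,0],[0,0,0.06,0,0,0,0],[0,0,0.02,0,0,0,0],[0,0,0,0,0,0,0],[0,0,0,0,0,0,0]]]'; python3 -m jog '[[[0,0,0,0,0,0,0.8],[0,0,0,0,0,0,0.8],[0,0,0,0,0,0,0.8],[0,0,-0.4,0,0,0,0.9],[0,0,-0.8,0,0,0,1],[0,0,-0.8,0,0,0,1],[0.7,0,-0.4,0,0,0,1],[0.7,0,0,0,0,0,1],[0,0,0,0,0,0,1],[0,0,0,0,0,0,1]]]'; python3 - <<'E'
from h import *
a,*_=grab('wrist','w12.png'); b,d,K,E=grab('top','top12.png'); c,*_=grab('side','side12.png')
W=world(d,K,E); P=W[(d>0)&(W[...,2]>205)&(W[...,2]<235)&(abs(W[...,0]-552)<60)&(abs(W[...,1]-48)<70)]; print('handle',len(P),P.mean(0).round(1))
cv2.imwrite('pics/v12.png',np.hstack([cv2.resize(b,(400,300)),cv2.resize(c,(400,300))])[:,:,::-1])
E
python3 meas.py w12 b; python3 plan.py
```

```text
time: 44.0
tool_pos: [420.2, 345.5, 24.8]
tcp_rot: [180.0, 0.0, 177.8]
ft_force: [-0.8, -0.6, -1.1]
finger_gap: 53.1
time: 45.25
tool_pos: [350.3, 347.9, 144.4]
tcp_rot: [180.0, 0.0, 177.8]
ft_force: [0.3, -0.4, -0.4]
finger_gap: 85.4
handle 403 [554.1  47.7 218.5]
brick base 6 px [284. 279.] n 2760 xyz [420.  348.1] 46.7 size [52.6 52.5] ang 87.8
t 45.4 tcp [350.6 347.7 144.1] rpy [-180.    -0.   177.8] F [-0.4 -0.5  0.1] gap 85.6 J [ 39.  -6. 108.  -0.  78. -49.]
```

View pics/v12.png

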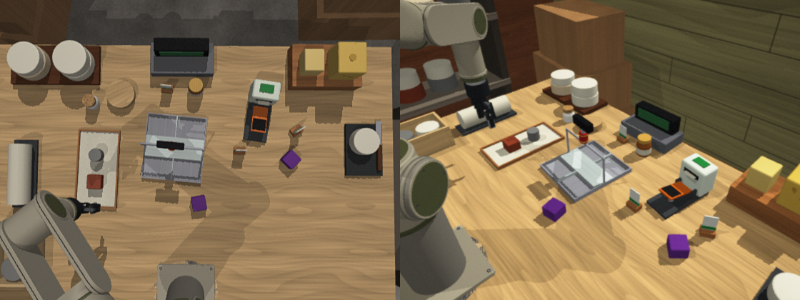

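Both cheeses lie side by side in the tray: the ash round at (97,155) and the brick at (95,181). The basket is empty and standing, the handle is at 218.5 mm (slack), the pedal is up, and the other goods look in place. Handing in.

```bash
python3 -c "
from bench import job; print(job.hand_in())"
```

```text
the job is handed in; nothing more can be done
None
```

The whole job is done and handed in at about 45 s of the 210 s allowed; the hand-in reports no verdict. Only two cheeses were on the counter, the red-brown square and the ash-grey round.

- **Weighing:** both went into the basket's near bays. The loaded basket hung about 35 mm clear and level within 0.1° for just over 2 s, then I set it down and let go.
- **Pedal:** I pushed it to its stop. The fingertips were at 33 mm with 27 N on the tool, and the pedal came back to its starting height.
- **Tray:** the cheeses lie 100 mm apart along its length, with their tops at 50.8 mm and 46.7 mm, so they rest on the floor and are not stacked.
- **Final checks:** the basket is standing and the scale handle is back at its slack height. The gripper is clear of everything and the other goods look unmoved in the last picture. I did not re-measure them.

Between the weighing and the retrieval, the ash round shifted about 15 mm within its bay, probably the expected knock. I measured it again before grasping. The top and wrist cameras disagreed by 2–4 mm on positions, and the colour detector for the top camera missed the ash round, so I relied on the wrist camera for it. None of the checks failed.

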